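Feel out the loaded ball core and bin it

TASK

One of the three black rubber cores on the rack is lead-loaded and much heavier than the other two, though they look alike: heft them to find it and put it into the tilting bin while the bin is still tipped out, then push the bin fully home against its stop. The two lighter cores must end up sitting in rests on the rack, and everything else on the bench stays where it is.

Things in the scene. Friction and masses are not known exactly. Their poses are not given: they have to be found in the camera images.
- core_1_center (a point): Centre of core 1, one of three ball cores of black quilted rubber, 56 mm diameter, alike to the eye; two weigh roughly 130 g, one is lead-loaded and weighs roughly 360 g. Which of the three it is must be felt. Its centre stands 43 mm above the bench while it sits in a rest.
- core_2_center (a point): Centre of core 2, one of three ball cores of black quilted rubber, 56 mm diameter, alike to the eye; two weigh roughly 130 g, one is lead-loaded and weighs roughly 360 g. Which of the three it is must be felt. Its centre stands 43 mm above the bench while it sits in a rest.
- core_3_center (a point): Centre of core 3, one of three ball cores of black quilted rubber, 56 mm diameter, alike to the eye; two weigh roughly 130 g, one is lead-loaded and weighs roughly 360 g. Which of the three it is must be felt. Its centre stands 43 mm above the bench while it sits in a rest.
- core_1: Core 1 itself; its origin is a point on its surface that turns with it, so use its centre.
- core_2: Core 2 itself; its origin is a point on its surface that turns with it, so use its centre.
- core_3: Core 3 itself; its origin is a point on its surface that turns with it, so use its centre.
- rack: Fixed pale wooden strip on the bench, 70 (x) x 300 (y) x 12 mm high, with three low aluminium rings 110 mm apart in a row along its y, one core sitting on each. Origin: centre of its underside.
- rest_1 (a point): Centre of the top of rack ring 1 (ring 48 mm outside, 36 mm inside diameter, top 22 mm above the bench). A seated core's centre is 21 mm above this point.
- rest_2 (a point): Centre of the top of rack ring 2 (ring 48 mm outside, 36 mm inside diameter, top 22 mm above the bench). A seated core's centre is 21 mm above this point.
- rest_3 (a point): Centre of the top of rack ring 3 (ring 48 mm outside, 36 mm inside diameter, top 22 mm above the bench). A seated core's centre is 21 mm above this point.
- bin (a joint): Tilt (rad) of the open-topped galvanised bin hanging outside the bench's right-hand edge on a stiff pin along world x. 0 = home, upright against its stop; grows to 0.45 as the top tips out to -y, away from the bench. Starts tipped out, stays where left. Bin 170 (x) x 130 (y) x 110 mm high, walls 4 mm, open top; when home its rim is 10 mm below the bench top.
- bin_hinge (a point): Point on the bin's pivot pin, at its mid-length: 130 mm outside the bench edge and 100 mm below the bench top, 20 mm above the bin's underside. Its axes tilt with the bin; x runs along the pin, z up the bin's walls.
- bin_floor (a point): Centre of the bin's inner floor (which dips slightly to this middle line), 97 mm below the rim, 50 mm towards the bench and 7 mm below from the pin in the bin's own axes; axes tilt with the bin, z up out of its mouth.
- bin_tab (a point): Middle of the top edge of the grab tab, an upright plate 70 mm wide (x) and 4 mm thick that stands 26 mm above the rim on the bin's outer wall (the -y side); 17 mm out and 116 mm up from the pin in the bin's own axes. Push its outer face towards +y to close the bin.
- anvil: Bystander: small dark iron anvil block, 60 x 44 x 46 mm high, beyond the rack. Origin at its underside.
- seam_guide: Bystander: brass thimble-shaped seam guide, 32 mm diameter, 36 mm high, in front of the rack. Origin at its underside.
- half_ball: Bystander: half-finished maroon ball with a flat foot, 73 mm diameter, 66 mm high. Origin at its underside.
- spool: Bystander: wooden spool, 44 mm diameter, 50 mm high. Origin at its underside.
- wax_tin: Bystander: metal wax tin, 70 mm diameter, 45 mm high. Origin at its underside.
- mallet: Bystander: hammer lying flat, about 0.3 m long. Origin at its underside.
Not all that is in view belongs to the job. What is shaped like the core_3 but orange or turquoise is not meant.

How it is judged:
By the outcome, as a careful person would: the job done as asked, in the order asked, and still so for the second after the job is handed in, with the robot touching nothing.
It also fails if it takes over 70 s, if anything falls off the work surface, if the arm or the gripper's body presses on something with over 40 N, if the wrist force passes 120 N, or if a joint passes its speed limit or range.

ROBOT

A 6-joint arm with a two-finger parallel gripper is mounted at the origin on the work surface. World frame = base frame: x ahead of the robot, y to its left, z up, the work surface at z = 0. Lengths are in m, angles in rad, forces in N, time in s.
With the tool pointing down it reaches from about 0.275 to 0.85 m from the base axis. Payload 19 kg.
Tool frame: the origin (TCP) lies between the finger pads; the fingertips stand robot.tips_ahead ahead of it and the grasp point (between the pads) lies 2 mm behind it (robot.tips_ahead is the distance from the TCP to the fingertips, in m); z points along the fingers, y is the line along which they close (so a half turn about z gives the same grasp; the last joint's range is limited). The gripper opens to 85 mm and grips with 20 to 120 N. Pads are 22 mm wide; open, the fingers measure 114 mm over their backs; the gripper's body (76 mm by 85 mm) begins 54 mm behind the grasp point. The pads swing forward as they close: fully open they stand 13 mm farther back than shut.
Start: joints at [-1.45, 0.15, 1.437, -0, 1.554, -0.134], TCP at [0.145, -0.556, 0.248] pointing down, gripper open.
Joint ranges: [-2.8, 2.8], [-0.68, 2.1], [0.12, 2.68], [-1.39, 4.53], [0.16, 2.79], [-2.81, 2.81]. Speed limits (rad/s): [1.89, 1.89, 2.22, 3.01, 3.01, 3.01].

INTERFACE

Orientations are given as [roll, pitch, yaw] about the fixed x, y, z axes, in that order (R = Rz(yaw) Ry(pitch) Rx(roll)).
In Python, from station import robot gives the robot as it stands.
- The arm moves only by the shell command python3 -m inch 'ROWS' [OPENING] [FORCE]. ROWS is JSON, a list that holds one entry, the list of rows, each a list of 6 numbers: the shift along the world's x, y, z as a fraction of full scale, then the turn, a rotation vector about the world's x, y, z as a fraction of full scale. In form: [[[x, y, z, wx, wy, wz], ...]]. A call has 1 to 12 rows; each row is the pose to reach, as a shift and turn from the pose commanded when the call began, turning the shorter way round; what a row does not reach only later rows make up. Full scale, the value 1, is 0.3 m for a shift and pi rad for a turn. A row lasts 1/8 s, in which the tool goes at most 62.5 mm and 10.7 degrees, less where a joint would pass 70% of its speed; a pose out of reach is approached as far as the arm can. A call with a number of a shift or a turn outside -1 to 1 is refused whole. A call with a gripper value outside its range is refused whole. OPENING is the finger opening in mm, from 0 to 85.4, set as the call begins (- or left out, the last holds). The fingers move at their own pace and stop on an object; FORCE is the grip in N (left out, the last holds). Time passes only in rows, so rows that repeat a pose let the fingers close. It gives the time, the measured TCP pose, the force, the opening and the grip force at its end, in the units of the state.
- robot.sense(): the state, without advancing time (a new reading comes with each control period).
- robot.camera(name): name is "scene" or "top" or "wrist"; returns a dict with "img" (384x512x3 uint8, red, green, blue), "depth" (384x512 float32, m along the optical axis (not along the pixel's ray), 0 where there is no reading), "camera_matrix" (3x3 intrinsics, pixels), "eye" and "rotation" of the camera in the world. Camera axes: x right, y up, looking along -z (the intrinsics and any distortion apply to the point x, -y, -z); pixel columns grow to the right and rows downward; lengths in m; the calibration is good to about 2 mm. A picture is of the moment at which its call begins.
- robot.job_done(): hands the job in; it is judged then, once.
The state is a dict: "time": time; "joints": joint angles; "joint_vel": joint speeds; "tau": joint torques, N m; "position": TCP position; "orientation": TCP orientation; "contact_force": force on the tool from outside, world axes, zero at the start; "wrist_torque": the same for the moment, N m; "opening": opening from 0.0 (shut) to 1.0 (fully open); "grip_force": force on a finger pad.
Only numpy, scipy, OpenCV 4.12 (cv2) and the standard library are available. Lean on these libraries where they do the work, as an engineer would, in place of code of your own. Each camera call takes 0.05 s, during which the arm holds its last target. There are 200 camera calls.

## Working session

There is one attempt and no reset: what is moved stays moved. The work goes in short steps, Python scripts to look and compute and a shell command to move; the robot and the scene stay as the last step left them, time stands still between calls to the robot, and variables do not carry over. Pictures are saved under pics/ and viewed, at most 10 in all, crops included, and the job is handed in when it is done.

```bash
mkdir -p pics; ls
cat > h.py <<'E'
import numpy as np, cv2
from station import robot
def cam(n): 
    c=robot.camera(n); return c
def save(img,p): cv2.imwrite(p,cv2.cvtColor(np.ascontiguousarray(img),cv2.COLOR_RGB2BGR))
def cloud(c):
    K=np.array(c["camera_matrix"]);d=c["depth"]
    v,u=np.mgrid[:d.shape[0],:d.shape[1]]
    P=np.stack([(u-K[0,2])/K[0,0]*d,-(v-K[1,2])/K[1,1]*d,-d],-1)
    return P@np.array(c["rotation"]).T+np.array(c["eye"])
E
python3 - <<'E'
from h import *
a=cam("top");b=cam("scene")
np.savez("v0.npz",ti=a["img"],tc=cloud(a),td=a["depth"],si=b["img"],sc=cloud(b),sd=b["depth"])
save(a["img"],"pics/top0.png");save(b["img"],"pics/scene0.png")
s=robot.sense();print(s,robot.tips_ahead)
print(a["eye"],b["eye"])
E
```

```text
picsTraceback (most recent call last):
  File "<stdin>", line 3, in <module>
  File "h.py", line 10, in cloud
    return P@np.array(c["rotation"]).T+np.array(c["eye"])
           ~~~~~~~~~~~~~~~~~~~~~~~~~~~^~~~~~~~~~~~~~~~~~~
ValueError: operands could not be broadcast together with shapes (384,512) (3,)
```

```bash
sed -i 's/np.array(c\["rotation"\]).T/R.from_euler("xyz",c["rotation"]).as_matrix().T/; 1a from scipy.spatial.transform import Rotation as R' h.py
python3 - <<'E'
from h import *
a=cam("top");b=cam("scene")
np.savez("v0.npz",ti=a["img"],tc=cloud(a),td=a["depth"],si=b["img"],sc=cloud(b),sd=b["depth"])
save(a["img"],"pics/top0.png");save(b["img"],"pics/scene0.png")
s=robot.sense();print(s,robot.tips_ahead)
print(a["eye"],a["rotation"],a["camera_matrix"],b["eye"],b["rotation"])
E
```

```text
{'time': 0.2, 'joints': array([-1.44997779e+00,  1.50792808e-01,  1.43770900e+00, -2.63637682e-05,
        1.55380270e+00, -1.34016281e-01]), 'joint_vel': array([ 1.36329612e-03, -1.66695083e-03, -8.52132680e-04, -1.56030641e-04,
        5.17337958e-06, -1.13915993e-04]), 'tau': array([ 2.07768324e-03, -7.12670660e+01, -5.70584071e+01,  3.16689659e-05,
        6.53169933e-03,  8.06928301e-05]), 'position': array([ 0.14489817, -0.5563166 ,  0.24794583]), 'orientation': array([-3.14088366e+00, -6.89918318e-05,  2.54835250e-01]), 'contact_force': array([-0.34891029, -0.56348121, -0.39522786]), 'wrist_torque': array([0.05663846, 0.00524843, 0.05455136]), 'grip_force': 0.0, 'opening': 1.0004726921454044} 0.017
[0.42298545 0.07576922 1.20335061] [ 0.10318507  0.00245947 -1.55699532] [[426.5137819    0.         260.25710168]
 [  0.         426.5137819  191.32831031]
 [  0.           0.           1.        ]] [1.16594271 0.85084819 0.70665752] [ 0.95806265 -0.02441     2.50784196]
```

View pics/top0.png

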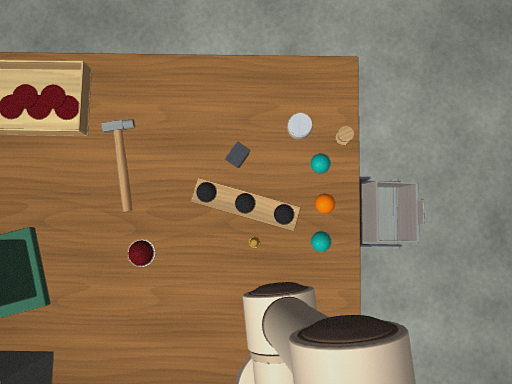

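View pics/scene0.png

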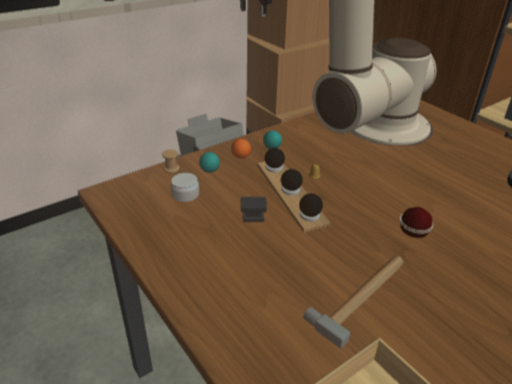

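The top view shows black balls at (206,191), (245,203) and (284,214), each on a ring of the pale strip. Possible mistakes are the turquoise balls (320,163) and (321,241), the orange ball (325,204) and the maroon half ball (141,253). By the description I choose the three black ones. The bin is at about (390,212), with its tab at (421,210).

Run:
```python
from h import *
z=np.load("v0.npz");P=z["tc"];I=z["ti"]
from scipy.optimize import least_squares
def sph(u,v,r=13,R0=.028,c=P):
    Q=c[v-r:v+r+1,u-r:u+r+1].reshape(-1,3);Q=Q[Q[:,2]>.042]
    Q=Q[Q[:,2]<.09]
    f=least_squares(lambda p:np.linalg.norm(Q-p,axis=1)-R0,np.median(Q,0)-[0,0,.02],loss="soft_l1",f_scale=.002)
    return f.x.round(4),len(Q)
for n,(u,v) in dict(c1=(206,191),c2=(245,203),c3=(284,214),t1=(320,163),o=(325,204),t2=(321,241)).items(): print(n,sph(u,v))
for n,(u,v) in dict(rackA=(198,182),rackB=(295,222),bench=(170,150),tin=(300,126),spool=(345,135),anvil=(237,154),guide=(254,242),edge=(356,300),edge2=(356,200)).items(): print(n,P[v,u].round(3))
for v in (212,):
  for u in range(356,428,2): print(u,P[v,u].round(3),I[v,u])
for u in (375,421):
  print([ (v,P[v,u].round(3).tolist()) for v in range(172,252,6)])
im=np.hstack([cv2.resize(I[150:260,180:340],None,fx=2.4,fy=2.4,interpolation=2),cv2.resize(I[150:260,345:440],None,fx=2.4,fy=2.4,interpolation=2)])
print(im.shape);save(im,"pics/crop.png")
```

```text
c1 (array([0.5394, 0.2278, 0.0438]), 322)
c2 (array([0.5105, 0.1217, 0.044 ]), 332)
c3 (array([0.4821, 0.0156, 0.0437]), 336)
t1 (array([ 0.6257, -0.086 ,  0.0288]), 242)
o (array([ 0.5137, -0.0976,  0.029 ]), 248)
t2 (array([ 0.4097, -0.0869,  0.0285]), 260)
rackA [0.57  0.256 0.011]
rackB [ 0.462 -0.018  0.012]
bench [ 0.663  0.341 -0.   ]
tin [ 0.725 -0.027  0.049]
spool [ 0.702 -0.151  0.05 ]
anvil [0.645 0.146 0.046]
guide [0.405 0.095 0.035]
edge [ 0.249 -0.188  0.   ]
edge2 [ 0.527 -0.191 -0.001]
356 [ 0.493 -0.191 -0.001] [156 111  67]
358 [ 0.493 -0.195  0.003] [154 108  60]
360 [ 0.494 -0.205 -0.015] [16 27 35]
362 [ 0.497 -0.222 -0.065] [124 118 111]
364 [ 0.496 -0.226 -0.055] [136 129 119]
366 [ 0.495 -0.228 -0.039] [130 123 117]
368 [ 0.494 -0.23  -0.024] [129 121 114]
370 [ 0.494 -0.234 -0.017] [133 128 118]
372 [ 0.494 -0.238 -0.008] [131 125 116]
374 [ 0.493 -0.239  0.007] [133 124 118]
376 [ 0.492 -0.242  0.017] [141 139 129]
378 [ 0.499 -0.28  -0.1  ] [141 136 131]
380 [ 0.499 -0.285 -0.096] [143 148 143]
382 [ 0.499 -0.291 -0.095] [143 149 144]
384 [ 0.5   -0.298 -
[... 1065 characters left out ...]
(208, [0.504, -0.241, 0.01]), (214, [0.487, -0.241, 0.011]), (220, [0.47, -0.239, 0.016]), (226, [0.454, -0.24, 0.012]), (232, [0.437, -0.24, 0.011]), (238, [0.42, -0.241, 0.008]), (244, [0.402, -0.266, -0.086]), (250, [0.365, -0.441, -0.75])]
[(172, [0.725, -0.657, -0.747]), (178, [0.696, -0.656, -0.745]), (184, [0.669, -0.656, -0.748]), (190, [0.641, -0.655, -0.748]), (196, [0.613, -0.652, -0.742]), (202, [0.523, -0.372, 0.007]), (208, [0.506, -0.371, 0.008]), (214, [0.489, -0.371, 0.006]), (220, [0.472, -0.372, 0.002]), (226, [0.476, -0.651, -0.747]), (232, [0.449, -0.65, -0.747]), (238, [0.422, -0.649, -0.746]), (244, [0.394, -0.653, -0.757]), (250, [0.368, -0.65, -0.751])]
(264, 612, 3)
```

View pics/crop.png

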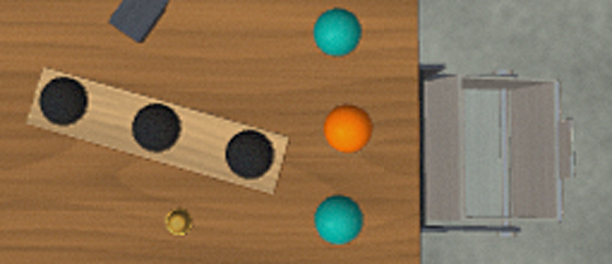

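The crop confirms it: three black balls sit on the strip's rings, with centres 44 mm up and 110 mm apart, which matches the description. The coloured balls lie on the bare bench. I'll move above the nearest core, with the fingers closing across the row.

```bash
python3 -m inch '[[[0.567,0.967,-0.1,0,0,0.335],[0.567,0.967,-0.1,0,0,0.335],[0.567,0.967,-0.1,0,0,0.335],[0.567,0.967,-0.1,0,0,0.335],[0.567,0.967,-0.1,0,0,0.335],[0.567,0.967,-0.1,0,0,0.335],[0.567,0.967,-0.1,0,0,0.335],[0.567,0.967,-0.1,0,0,0.335]]]' 85 40; python3 -m inch '[[[0.557,0.938,-0.233,0,0,0],[0.557,0.938,-0.233,0,0,0],[0.557,0.938,-0.233,0,0,0],[0.557,0.938,-0.233,0,0,0],[0.557,0.938,-0.233,0,0,0],[0.557,0.938,-0.233,0,0,0],[0.557,0.938,-0.233,0,0,0],[0.557,0.938,-0.233,0,0,0]]]'; python3 -c "
from h import *
print(robot.sense())"
```

```text
time: 1.2
position: [0.3149, -0.2667, 0.2183]
orientation: [-3.141, 0.0, 1.306]
contact_force: [0.8, -0.8, 0.1]
opening: 0.993
grip_force: 0.0
time: 2.2
position: [0.482, 0.0139, 0.1484]
orientation: [-3.141, 0.0, 1.305]
contact_force: [0.1, 0.0, 0.3]
opening: 0.995
grip_force: 0.0
{'time': 2.2, 'joints': array([-1.30983902e-01,  1.39738359e-02,  1.79054907e+00, -2.57958699e-04,
        1.33737859e+00,  1.34413842e-01]), 'joint_vel': array([-0.00876124, -0.01002306,  0.0027909 ,  0.00169189, -0.00157008,
        0.00112735]), 'tau': array([ 1.48765817e+00, -5.39588177e+01, -5.38645864e+01,  7.11904583e-02,
       -3.35114845e-02,  6.77342992e-02]), 'position': array([0.48202265, 0.01388545, 0.14839476]), 'orientation': array([-3.14132023e+00,  2.90069004e-04,  1.30545833e+00]), 'contact_force': array([0.13808754, 0.01188577, 0.28038203]), 'wrist_torque': array([ 0.00196142,  0.03570374, -0.03019562]), 'grip_force': 0.0, 'opening': 0.9946020708143166}
```

```bash
python3 -m inch '[[[0,0.005,-0.12,0,0,0],[0,0.005,-0.22,0,0,0],[0,0.005,-0.3,0,0,0],[0,0.005,-0.361,0,0,0],[0,0.005,-0.361,0,0,0],[0,0.005,-0.361,0,0,0]]]'; python3 -m inch '[[[0,0,0,0,0,0],[0,0,0,0,0,0],[0,0,0,0,0,0],[0,0,0,0,0,0],[0,0,0,0,0,0]]]' 45 40;  python3 -m inch '[[[0,0,0.05,0,0,0],[0,0,0.1,0,0,0],[0,0,0.15,0,0,0],[0,0,0.15,0,0,0],[0,0,0.15,0,0,0],[0,0,0.15,0,0,0]]]'; for i in 1 2 3; do python3 -m inch '[[[0,0,0,0,0,0]]]' | grep force; done; python3 -c "
from h import *
print(robot.sense()['tau'])
save(cam('wrist')['img'],'pics/w1.png')"
```

```text
time: 2.95
position: [0.4825, 0.0158, 0.0411]
orientation: [3.141, -0.0, 1.306]
contact_force: [0.1, 1.0, -0.9]
opening: 0.998
grip_force: 0.0
time: 3.58
position: [0.4815, 0.0167, 0.0408]
orientation: [-3.14, 0.0, 1.307]
contact_force: [-11.2, 0.2, 16.0]
opening: 0.636
grip_force: 39.0
time: 4.32
position: [0.4818, 0.0166, 0.0845]
orientation: [-3.141, 0.0, 1.307]
contact_force: [-0.1, -0.5, -0.9]
opening: 0.633
grip_force: 42.4
contact_force: [0.2, 0.3, -1.2]
grip_force: 42.4
contact_force: [-0.3, -0.9, -1.0]
grip_force: 42.4
contact_force: [-1.0, -0.7, -1.6]
grip_force: 42.4
[-1.46778410e-03 -5.81570828e+01 -5.09715593e+01 -1.81714381e-04
  1.32112469e-03  1.82662434e-04]
```

View pics/w1.png

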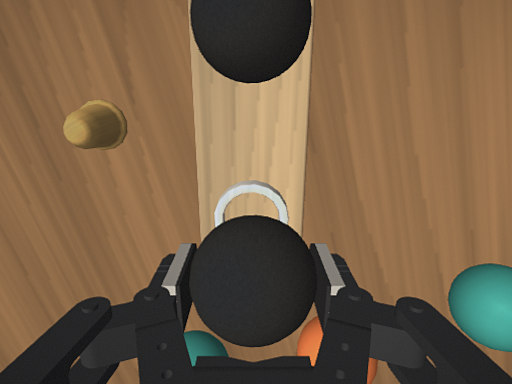

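The first core is in the fingers, clear of its ring at about (252,205), and pulls only about 1.2 N, so it is light. I'll set it back and try the middle one.

```bash
python3 -m inch '[[[0,0,-0.06,0,0,0],[0,0,-0.11,0,0,0],[0,0,-0.14,0,0,0],[0,0,-0.15,0,0,0],[0,0,-0.15,0,0,0],[0,0,-0.15,0,0,0]]]'; python3 -m inch '[[[0,0,0,0,0,0],[0,0,0,0,0,0],[0,0,0,0,0,0],[0,0,0,0,0,0]]]' 85;  python3 -m inch '[[[0,0,0.1,0,0,0],[0,0,0.25,0,0,0],[0,0,0.3,0,0,0],[0.045,0.17,0.3,0,0,0],[0.095,0.354,0.3,0,0,0],[0.095,0.354,0.3,0,0,0],[0.095,0.354,0.3,0,0,0],[0.095,0.354,0.3,0,0,0]]]'
python3 - <<'E'
from h import *
from scipy.optimize import least_squares
c=cam("wrist");P=cloud(c);I=c["img"]
m=(P[...,2]>.035)&(P[...,2]<.075)&(I.max(2)<70)
for g in ([.4821,.0156,.044],[.5105,.1217,.044]):
    Q=P[m&(np.linalg.norm(P-g,axis=2)<.04)]
    if len(Q)>50:print(least_squares(lambda p:np.linalg.norm(Q-p,axis=1)-.028,g,loss="soft_l1",f_scale=.002).x,len(Q))
print(robot.sense()["position"])
E
```

```text
time: 5.5
position: [0.482, 0.0167, 0.0411]
orientation: [-3.141, 0.0, 1.307]
contact_force: [-12.5, 0.6, 21.9]
opening: 0.635
grip_force: 44.5
time: 6.0
position: [0.4821, 0.0166, 0.04]
orientation: [-3.141, 0.0, 1.307]
contact_force: [-0.7, 0.6, -0.2]
opening: 0.991
grip_force: 0.0
time: 7.0
position: [0.5104, 0.1219, 0.1299]
orientation: [-3.141, 0.0, 1.306]
contact_force: [-0.8, 0.6, 0.3]
opening: 0.999
grip_force: 0.0
[0.48037934 0.01578693 0.0423795 ] 3502
[0.50919305 0.122052   0.04216585] 4857
[0.51049584 0.12184453 0.12996239]
```

```bash
python3 -m inch '[[[-0.003,0,-0.1,0,0,0],[-0.003,0,-0.2,0,0,0],[-0.003,0,-0.26,0,0,0],[-0.003,0,-0.297,0,0,0],[-0.003,0,-0.297,0,0,0],[-0.003,0,-0.297,0,0,0]]]'; python3 -m inch '[[[0,0,0,0,0,0],[0,0,0,0,0,0],[0,0,0,0,0,0],[0,0,0,0,0,0],[0,0,0,0,0,0]]]' 45 40;  python3 -m inch '[[[0,0,0.05,0,0,0],[0,0,0.1,0,0,0],[0,0,0.15,0,0,0],[0,0,0.15,0,0,0],[0,0,0.15,0,0,0],[0,0,0.15,0,0,0]]]'; for i in 1 2 3; do python3 -m inch '[[[0,0,0,0,0,0]]]' | grep force; done
```

```text
time: 7.8
position: [0.5101, 0.1227, 0.0417]
orientation: [3.141, -0.0, 1.307]
contact_force: [0.2, 0.2, 0.7]
opening: 0.996
grip_force: 0.0
time: 8.43
position: [0.51, 0.1228, 0.0416]
orientation: [3.141, -0.0, 1.307]
contact_force: [-2.3, 0.0, 7.2]
opening: 0.63
grip_force: 40.7
time: 9.18
position: [0.5094, 0.1227, 0.0854]
orientation: [-3.141, 0.0, 1.307]
contact_force: [-0.2, 0.7, -1.3]
opening: 0.632
grip_force: 42.3
contact_force: [-0.1, -0.1, -1.8]
grip_force: 42.3
contact_force: [-0.8, -1.0, -1.0]
grip_force: 42.3
contact_force: [-0.4, -0.6, -1.4]
grip_force: 42.3
```

The middle core also pulls about 1.4 N, so it is light too. I'll return it and heft the third.

```bash
python3 -m inch '[[[0,0,-0.06,0,0,0],[0,0,-0.11,0,0,0],[0,0,-0.14,0,0,0],[0,0,-0.149,0,0,0],[0,0,-0.149,0,0,0],[0,0,-0.149,0,0,0]]]'; python3 -m inch '[[[0,0,0,0,0,0],[0,0,0,0,0,0],[0,0,0,0,0,0],[0,0,0,0,0,0]]]' 85;  python3 -m inch '[[[0,0,0.1,0,0,0],[0,0,0.25,0,0,0],[0,0,0.3,0,0,0],[0.045,0.17,0.3,0,0,0],[0.096,0.354,0.3,0,0,0],[0.096,0.354,0.3,0,0,0],[0.096,0.354,0.3,0,0,0],[0.096,0.354,0.3,0,0,0]]]'
python3 - <<'E'
from h import *
from scipy.optimize import least_squares
c=cam("wrist");P=cloud(c);I=c["img"]
m=(P[...,2]>.035)&(P[...,2]<.075)&(I.max(2)<70)
for g in ([.5105,.1217,.044],[.5394,.2278,.044]):
    Q=P[m&(np.linalg.norm(P-g,axis=2)<.04)]
    if len(Q)>50:print(least_squares(lambda p:np.linalg.norm(Q-p,axis=1)-.028,g,loss="soft_l1",f_scale=.002).x,len(Q))
print(robot.sense()["position"])
E
```

```text
time: 10.3
position: [0.5096, 0.1229, 0.0415]
orientation: [-3.141, -0.0, 1.307]
contact_force: [-5.4, 0.3, 10.3]
opening: 0.635
grip_force: 43.4
time: 10.8
position: [0.5097, 0.1228, 0.0412]
orientation: [-3.141, 0.0, 1.307]
contact_force: [-0.2, 0.4, 0.4]
opening: 0.997
grip_force: 0.0
time: 11.8
position: [0.5383, 0.2281, 0.1311]
orientation: [-3.141, 0.0, 1.306]
contact_force: [-0.1, 0.1, -0.0]
opening: 1.0
grip_force: 0.0
[0.50916025 0.12194591 0.04240186] 3536
[0.5380184  0.2282218  0.04201154] 4811
[0.53843334 0.22805782 0.13126355]
```

```bash
python3 -m inch '[[[0,0,-0.1,0,0,0],[0,0,-0.2,0,0,0],[0,0,-0.26,0,0,0],[0,0,-0.298,0,0,0],[0,0,-0.298,0,0,0],[0,0,-0.298,0,0,0]]]'; python3 -m inch '[[[0,0,0,0,0,0],[0,0,0,0,0,0],[0,0,0,0,0,0],[0,0,0,0,0,0],[0,0,0,0,0,0]]]' 45 50;  python3 -m inch '[[[0,0,0.05,0,0,0],[0,0,0.1,0,0,0],[0,0,0.15,0,0,0],[0,0,0.15,0,0,0],[0,0,0.15,0,0,0],[0,0,0.15,0,0,0]]]'; for i in 1 2 3; do python3 -m inch '[[[0,0,0,0,0,0]]]' | grep force; done
python3 - <<'E'
from h import *
z=np.load("v0.npz");P=z["tc"].reshape(-1,3)
# bin rim / tilt fit: profile at |x-.495|<.05
B=P[(P[:,1]<-.215)&(P[:,1]>-.4)&(P[:,2]>-.11)&(P[:,2]<.05)]
print("x range",np.percentile(B[:,0],[.5,1,99,99.5]))
w=B[(B[:,1]>-.245)&(abs(B[:,0]-.495)<.05)];o=B[(B[:,1]<-.352)&(abs(B[:,0]-.495)<.025)]
for q in(w,o):
    k=np.polyfit(q[:,2],q[:,1],1);print("tilt",-np.arctan(k[0]),"y at z=0",k[1],"ztop",np.percentile(q[:,2],[95,99]))
t=o[o[:,2]>.0];print("tab x",t[:,0].min(),t[:,0].max())
f=B[(B[:,2]<-.08)];print(np.polyfit(f[:,1],f[:,2],1))
E
```

```text
time: 12.6
position: [0.539, 0.2291, 0.0428]
orientation: [3.141, -0.001, 1.307]
contact_force: [-0.5, -0.2, -0.1]
opening: 0.997
grip_force: 0.0
time: 13.22
position: [0.5388, 0.2292, 0.0427]
orientation: [3.141, -0.001, 1.307]
contact_force: [-1.6, 0.2, 7.9]
opening: 0.631
grip_force: 51.1
time: 13.98
position: [0.5382, 0.2289, 0.0863]
orientation: [-3.141, 0.0, 1.307]
contact_force: [0.1, -0.5, -3.7]
opening: 0.63
grip_force: 53.5
contact_force: [-0.6, -1.2, -3.9]
grip_force: 53.5
contact_force: [0.3, 0.3, -3.6]
grip_force: 53.5
contact_force: [0.2, 0.3, -3.6]
grip_force: 53.5
x range [0.39689889 0.39911946 0.59273688 0.5942879 ]
tilt 0.2477145725073322 y at z=0 -0.23789683662672542 ztop [0.01709529 0.01918188]
tilt 0.30512374159178907 y at z=0 -0.37095866114926157 ztop [0.00936938 0.01246838]
tab x 0.47221049979482466 0.5199568671803944
[-0.03945366 -0.10986261]
```

The third core pulls 3.7 N (about 370 g), so it is the heavy one. I'll carry it over the tipped bin, whose mouth is at about x 0.495, y -0.24 to -0.365.

```bash
python3 -m inch '[[[0,0,0.1,0,0,0],[0,-0.05,0.2,0,0,0],[-0.02,-0.15,0.25,0,0,0.02],[-0.03,-0.3,0.25,0,0,0.04],[-0.04,-0.45,0.25,0,0,0.05],[-0.055,-0.6,0.25,0,0,0.06],[-0.065,-0.75,0.25,0,0,0.07],[-0.072,-0.873,0.25,0,0,0.084]]]'; python3 -m inch '[[[-0.01,-0.15,0,0,0,0],[-0.02,-0.3,0,0,0,0],[-0.04,-0.45,0,0,0,0],[-0.055,-0.6,0,0,0,0],[-0.065,-0.75,0,0,0,0],[-0.07,-0.84,0,0,0,0],[-0.072,-0.873,0,0,0,0],[-0.072,-0.873,0,0,0,0],[-0.072,-0.873,0,0,0,0],[-0.072,-0.873,0,0,0,0]]]'
python3 - <<'E'
from h import *
c=cam("top");save(cv2.resize(c["img"][130:290,180:460],None,fx=2.5,fy=2.5),"pics/over.png");print(robot.sense()["position"])
E
```

```text
time: 15.35
position: [0.5166, -0.0345, 0.162]
orientation: [3.141, 0.0, 1.572]
contact_force: [-0.4, 0.2, -2.8]
opening: 0.632
grip_force: 54.2
time: 16.6
position: [0.4955, -0.294, 0.162]
orientation: [3.142, -0.0, 1.572]
contact_force: [-0.6, -1.2, -3.5]
opening: 0.626
grip_force: 54.2
[ 0.49550504 -0.29408196  0.16202385]
```

View pics/over.png

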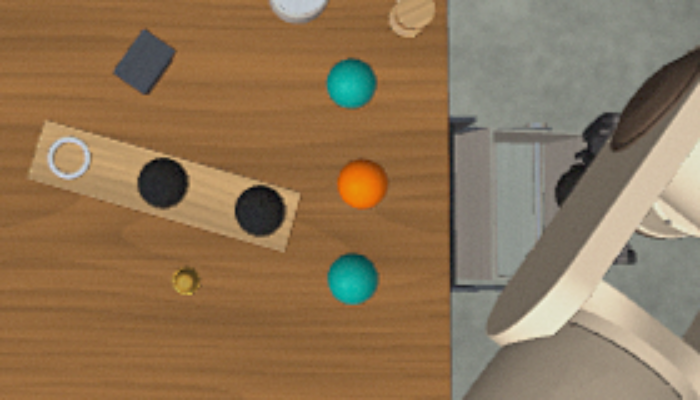

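Both light cores sit in their rings at (163,183) and (260,210). The held core shows at (567,185) over the bin. I'll lower it into the mouth and release.

```bash
python3 -m inch '[[[0,0,-0.1,0,0,0],[0,0,-0.23,0,0,0],[0,0,-0.36,0,0,0],[0,0,-0.46,0,0,0],[0,0,-0.54,0,0,0],[0,0,-0.61,0,0,0],[0,0,-0.657,0,0,0],[0,0,-0.657,0,0,0],[0,0,-0.657,0,0,0]]]'; python3 -m inch '[[[0,0,0,0,0,0],[0,0,0,0,0,0],[0,0,0,0,0,0],[0,0,0,0,0,0],[0,0,0,0,0,0]]]' 85; python3 -m inch '[[[0,0,0.1,0,0,0],[0,0,0.25,0,0,0],[0,0,0.4,0,0,0],[0,0,0.58,0,0,0],[0,0,0.75,0,0,0],[0,0,0.75,0,0,0],[0,0,0.75,0,0,0]]]' 85
python3 - <<'E'
from h import *
c=cam("wrist");save(c["img"],"pics/w2.png");P=cloud(c);np.save("w2.npy",P);print(robot.sense()["position"])
E
```

```text
time: 17.77
position: [0.4957, -0.295, -0.0344]
orientation: [3.141, 0.001, 1.571]
contact_force: [-0.0, 0.1, -2.7]
opening: 0.633
grip_force: 54.2
time: 18.4
position: [0.4953, -0.2948, -0.0352]
orientation: [-3.142, 0.0, 1.571]
contact_force: [0.0, 0.2, 0.3]
opening: 0.994
grip_force: 0.0
time: 19.27
position: [0.4951, -0.2947, 0.1892]
orientation: [-3.141, -0.0, 1.571]
contact_force: [-0.5, -0.3, -1.0]
opening: 0.994
grip_force: 0.0
[ 0.49496531 -0.29451894  0.18856716]
```

View pics/w2.png

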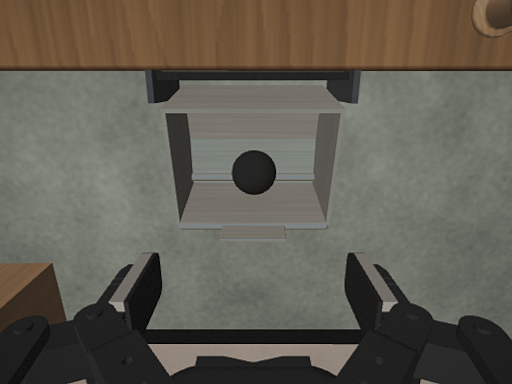

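The core sits in the bin at pixel (254,172), with the bin still tipped and the tab at (253,232). Next I'll shut the fingers, go down outside the tab and push towards +y.

```bash
python3 -c "
import numpy as np
P=np.load('w2.npy')
print(P[232,225:285:12].round(3).tolist(),P[172,254].round(3),P[238,254].round(3),P[225,200].round(3))"
python3 -m inch '[[[0,-0.15,0,0,0,0],[0,-0.3,0,0,0,0],[0,-0.45,0,0,0,0],[0,-0.45,0,0,0,0],[0,-0.45,0,0,0,0],[0,-0.45,-0.1,0,0,0],[0,-0.45,-0.25,0,0,0],[0,-0.45,-0.4,0,0,0],[0,-0.45,-0.54,0,0,0],[0,-0.45,-0.61,0,0,0],[0,-0.45,-0.61,0,0,0],[0,-0.45,-0.61,0,0,0]]]' 0 40
```

```text
[[0.465, -0.365, -0.002], [0.478, -0.365, -0.002], [0.491, -0.365, -0.002], [0.504, -0.364, -0.0], [0.516, -0.364, -0.001]] [ 0.496 -0.311 -0.05 ] [ 0.496 -0.366  0.01 ] [ 0.436 -0.362 -0.013]
time: 20.82
position: [0.496, -0.4303, 0.0086]
orientation: [3.14, 0.002, 1.571]
contact_force: [-0.8, 0.6, 0.8]
opening: 0.0
grip_force: 0.0
```

```bash
python3 -m inch '[[[0,0.03,0,0,0,0],[0,0.06,0,0,0,0],[0,0.09,0,0,0,0],[0,0.11,0,0,0,0],[0,0.13,0,0,0,0],[0,0.15,0,0,0,0],[0,0.165,0,0,0,0],[0,0.18,0,0,0,0],[0,0.195,0,0,0,0],[0,0.21,0,0,0,0],[0,0.21,0,0,0,0]]]' 0; python3 -m inch '[[[0,0.01,0,0,0,0],[0,0.02,0,0,0,0],[0,0.02,0,0,0,0]]]'
```

```text
time: 22.2
position: [0.4952, -0.3663, 0.0066]
orientation: [-3.141, -0.001, 1.571]
contact_force: [-0.2, -0.0, -0.8]
opening: -0.002
grip_force: 0.0
time: 22.58
position: [0.4952, -0.3604, 0.0066]
orientation: [-3.141, -0.001, 1.571]
contact_force: [-0.2, 0.2, 0.1]
opening: -0.001
grip_force: 0.0
```

```bash
cat > tilt.py <<'E'
from h import *
import sys
c=cam("top");P=cloud(c).reshape(-1,3)
w=P[(P[:,1]<-.2)&(P[:,1]>-.26)&(P[:,2]>-.06)&(P[:,2]<.03)&(abs(P[:,0]-.495)<.07)]
k=np.polyfit(w[:,2],w[:,1],1);print("tilt",-np.arctan(k[0]),"rim z",np.percentile(w[:,2],[90,98]),"rim y",np.median(w[w[:,2]>np.percentile(w[:,2],90)][:,1]))
if len(sys.argv)>1: save(cv2.resize(c["img"][130:290,180:460],None,fx=2.5,fy=2.5),sys.argv[1])
E
python3 tilt.py pics/p1.png
```

```text
tilt -0.3265714780012339 rim z [-0.00752121 -0.00532915] rim y -0.2176853895963777
```

```bash
python3 -m inch '[[[0,0.01,0,0,0,0],[0,0.02,0,0,0,0],[0,0.02,0,0,0,0]]]'; python3 tilt.py
```

```text
time: 23.0
position: [0.4952, -0.3591, 0.0069]
orientation: [3.14, 0.008, 1.57]
contact_force: [1.7, -39.7, -19.6]
opening: 0.001
grip_force: 19.9
tilt -0.23084070563965645 rim z [-0.00850813 -0.0058152 ] rim y -0.2171712870515228
```

```bash
python3 -m inch '[[[0,0.005,0,0,0,0],[0,0.005,0,0,0,0],[0,0.005,0,0,0,0]]]'; python3 -m inch '[[[0,-0.03,0,0,0,0],[0,-0.08,0,0,0,0],[0,-0.2,0,0,0,0],[0,-0.3,0,0,0,0],[0,-0.3,0.2,0,0,0],[0,-0.3,0.4,0,0,0],[0,-0.3,0.6,0,0,0],[0,-0.3,0.8,0,0,0],[0,-0.3,0.8,0,0,0]]]'; python3 tilt.py pics/p2.png
python3 - <<'E'
from h import *
c=cam("wrist");save(c["img"],"pics/w3.png")
P=cloud(c).reshape(-1,3)
b=P[(P[:,1]<-.2)&(P[:,1]>-.4)&(P[:,2]>-.02)&(P[:,2]<.04)&(abs(P[:,0]-.495)<.03)]
h=b[b[:,1]<-.3];print("tab top",h[h[:,2]>h[:,2].max()-.006].mean(0),h[:,2].max())
h=b[b[:,1]>-.27];print("inner rim",np.percentile(h[:,2],[50,90]),np.median(h[:,1]),h[:,1].max(),len(h))
E
```

```text
time: 23.42
position: [0.4952, -0.359, 0.007]
orientation: [3.14, 0.01, 1.57]
contact_force: [1.6, -51.3, -23.6]
opening: -0.001
grip_force: 25.7
time: 24.55
position: [0.4962, -0.4444, 0.2525]
orientation: [3.136, 0.006, 1.571]
contact_force: [0.3, -0.3, -0.6]
opening: -0.0
grip_force: 0.0
tilt -0.158996137574567 rim z [-0.00891467 -0.00517602] rim y -0.2173174133066391
tab top [ 0.49489975 -0.34730891  0.0148511 ] 0.01708191333171899Traceback (most recent call last):
  File "<stdin>", line 6, in <module>
    return _quantile_unchecked(
        a, q, axis, out, overwrite_input, method, keepdims, weights)
    return _ureduce(a,
                    func=_quantile_ureduce_func,
    ...<5 lines>...
                    overwrite_input=overwrite_input,
                    method=method)
    r = func(a, **kwargs)
    result = _quantile(arr,
                       quantiles=q,
    ...<2 lines>...
                       out=out,
                       weights=wgt)
    slices_having_nans = np.isnan(arr[-1, ...])
                                  ~~~^^^^^^^^^
IndexError: index -1 is out of bounds for axis 0 with size 0
```

View pics/w3.png

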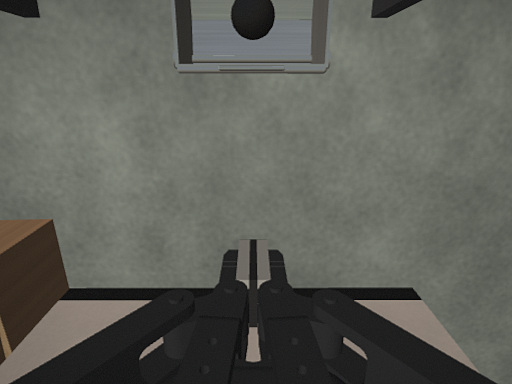

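View pics/p2.png

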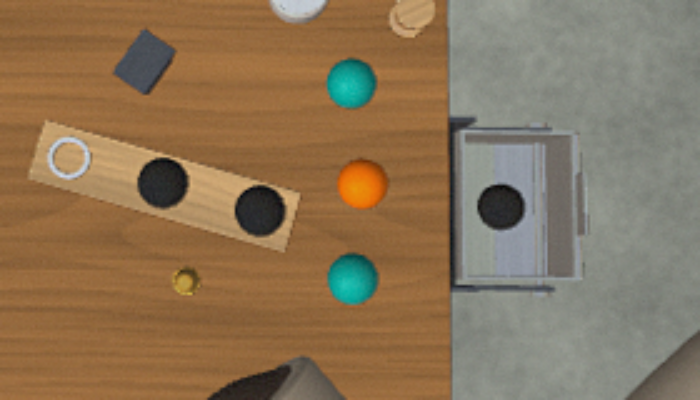

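The bin is home. Its tab is at y -0.347, z 0.016, and it did not move further as the push rose to 51 N. The heavy core lies in the bin at (500,207), the two light ones are in their rings at (163,183) and (260,210), and everything else is where it was. The gripper is touching nothing.

```bash
python3 -c "
from station import robot
print(robot.job_done())"
```

```text
the job is handed in; nothing more can be done
None
```

I handed the job in at about 25 s: the heavy core (about 370 g, at the far +y end of the rack) went into the tipped bin, which I then pushed home against its stop; the two light cores are in their rests, and nothing else visibly moved.

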